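# Turn the paint carousel to the red pot

### The job

Turn the paint carousel by pushing the finger tabs on its rim with the fingertips until the red pot stands squarely in front, in line with the black arrow on the table. Push gently and grasp nothing: all four pots stay untouched and upright in their wells, the other things on the table stay where they are, and at the end the carousel stands still.

Things in the scene. Friction and masses are not known exactly. Their poses are not given: they have to be found in the camera images.
- stand: Fixed black stand under the carousel: round foot 140 mm across, 22 mm high, with a flat black arrow 4 mm thick on the table, sticking out from under the carousel. Origin: on the table, on the carousel's turning axis; z up. The arrow runs from the axis along the stand's own -x axis, its tip 202 mm out; its direction differs from start to start.
- carousel: Wooden turntable, disc 206 mm across, 12 mm thick, turning endlessly either way about the vertical axis through its origin (at the disc's underside, 24 mm above the table). It stays where it is left: about 1 N at a tab turns it, it hardly coasts. Four wells (ring walls 6 mm high, 49 mm across) lie 56 mm from the axis on its own +x, +y, -x, -y axes, a pot in each.
- tab (a point): Middle of one of six like brown wooden finger tabs on the carousel's rim, the one on its own +x axis; the others follow every 60 degrees. Upright radial paddles, 98 to 142 mm from the axis, 9 mm thick, from 24 to 60 mm above the table; the point is 120 mm from the axis, 42 mm above the table.
- pot_red_mid (a point): The pot to bring to the front: loose paint pot with red lid and red contents, 38 mm across, 50 mm high, standing in one of the wells (which one differs). The point is its centre, 25 mm above the disc's top, 61 mm above the table.
- pot_yellow_mid (a point): The like paint pot with yellow lid and contents, loose in another well; same size, the point is its centre.
- pot_blue_mid (a point): The like paint pot with blue lid and contents, loose in another well; same size, the point is its centre.
- pot_green_mid (a point): The like paint pot with green lid and contents, loose in another well; same size, the point is its centre.
- tape: Bystander: loose roll of yellow tape lying flat, 84 mm across, 24 mm high; origin at the centre of its underside.
- pastels: Bystander: loose flat green box of pastels, 100 x 170 x 24 mm (its x, y, z); origin at the centre of its underside.
- bottle: Bystander: loose white paint bottle with orange label, 52 mm across, 130 mm high; origin at the centre of its underside.
- cup: Bystander: loose blue water cup, 72 mm across, 85 mm high; origin at the centre of its underside.
- brushes: Bystander: loose white pot full of brushes, 80 mm across, 100 mm high, brush tips to 210 mm; origin at the centre of its underside.

How it is judged:
On the way:
1. the fingers push the carousel (contact force between the fingers and carousel above 0.2 N), for 0.04 s.
At the end, for the whole second after the job is handed in: The red pot's centre lies on the arrow's side of the axis and within 9 mm of the arrow's centre line (seen from above); the carousel is at rest; all four pots stand upright in their wells; each other thing lies within 20 mm of where it was (x of pot_red_mid in the frame of stand below -0.045 m and y of pot_red_mid in the frame of stand between -0.009 and 0.009 m and z of pot_red_mid in the frame of carousel between 0.032 and 0.045 m and horizontal distance between pot_red_mid and carousel between 0.048 and 0.064 m and angle between each of pot_red_mid, pot_yellow_mid, pot_blue_mid, pot_green_mid's own z axis and vertical below 0.1 rad and z of pot_yellow_mid in the frame of carousel between 0.032 and 0.045 m and horizontal distance between pot_yellow_mid and carousel between 0.048 and 0.064 m and z of pot_blue_mid in the frame of carousel between 0.032 and 0.045 m and horizontal distance between pot_blue_mid and carousel between 0.048 and 0.064 m and z of pot_green_mid in the frame of carousel between 0.032 and 0.045 m and horizontal distance between pot_green_mid and carousel between 0.048 and 0.064 m and angular speed of carousel below 0.05 rad/s and distance of each of tape, pastels, bottle, cup, brushes from where it was at the start of the episode below 0.02 m); the robot touches nothing.
It fails at once if a pot is lifted or leaves its well (z of any of pot_red_mid, pot_yellow_mid, pot_blue_mid, pot_green_mid in the frame of carousel above 0.048 m or horizontal distance between any of pot_red_mid, pot_yellow_mid, pot_blue_mid, pot_green_mid and carousel above 0.07 m).
It fails at once if a pot is touched by the robot (over 0.5 N) (contact force between any of the fingers, the arm and pot_red above 0.5 N or contact force between any of the fingers, the arm and pot_yellow above 0.5 N or contact force between any of the fingers, the arm and pot_blue above 0.5 N or contact force between any of the fingers, the arm and pot_green above 0.5 N).
It fails at once if a pot is tipped (over 0.35 rad) (angle between any of pot_red_mid, pot_yellow_mid, pot_blue_mid, pot_green_mid's own z axis and vertical above 0.35 rad).
It fails at once if the fingers press or squeeze the carousel with over 15 N (contact force between the fingers and carousel above 15 N).
It fails at once if another thing on the table is moved by over 20 mm (distance of any of tape, pastels, bottle, cup, brushes from where it was at the start of the episode above 0.02 m).
It also fails if it takes over 72 s, if anything falls off the work surface, if the arm or the gripper's body presses on something with over 40 N, if the wrist force passes 120 N, or if a joint passes its speed limit or range.

### The arm

A 6-joint arm with a two-finger parallel gripper is mounted at the origin on the work surface. World frame = base frame: x ahead of the robot, y to its left, z up, the work surface at z = 0. Lengths are in m, angles in rad, forces in N, time in s.
With the tool pointing down it reaches from about 0.3 to 1 m from the base axis. Payload 5.1 kg.
Tool frame: the origin (TCP) lies at the very end of the fingers, on their centre line; the grasp point (between the pads) lies 19 mm behind it (bot.grasp_offset is the distance from the TCP to the grasp point, in m); z points along the fingers, y is the line along which they close (so a half turn about z gives the same grasp; the last joint's range is limited). The gripper opens to 95 mm and grips with 3 to 60 N. Pads are 20 mm wide; open, the fingers measure 119 mm over their backs; the gripper's body (75 mm by 180 mm) begins 59 mm behind the grasp point.
Start: joints at [-1.214, 0.124, 1.65, -0, 1.367, -0.083], TCP at [0.277, -0.588, 0.215] pointing down, gripper open.
Joint ranges: [-2.61, 2.61], [-1.02, 2.33], [0.03, 2.71], [-1.35, 4.49], [0.32, 2.68], [-2.91, 2.91]. Speed limits (rad/s): [2.57, 2.57, 3.14, 3.14, 3.14, 3.14].

### API

Orientations are given as a unit quaternion [w, x, y, z].
In Python, from station import bot gives the robot as it stands.
- The arm moves only by the tool move_arm, never from a script. Its argument "rows" is a list of rows, each a list of 3 entries, a list of its own where there are three numbers: the shift along the tool's x, y, z in mm, then the turn about the tool's z in degrees, then the closure, from -1 (fully open) to 1 (shut). In form: [[[x, y, z], yaw, jaw], ...]. A call has 1 to 8 rows; each row is the pose to reach, as a shift and turn from the pose commanded when the call began, along the tool's axes at that moment; what a row does not reach only later rows make up. A row lasts 1/12 s, in which the tool goes at most 41.7 mm and 7.16 degrees, less where a joint would pass 70% of its speed; a pose out of reach is approached as far as the arm can. A call with a gripper value outside its range is refused whole. The fingers move at their own pace and stop on an object; "grip_force" is the grip in N (left out, the last holds). Time passes only in rows, so rows that repeat a pose let the fingers close. It gives the time, the measured TCP pose, the force, the opening and the grip force at its end, in the units of the state.
- bot.state(): the state, without advancing time (a new reading comes with each control period).
- bot.snapshot(name): name is "scene" or "top" or "wrist"; returns a dict with "img" (480x640x3 uint8, red, green, blue), "range_z" (480x640 float32, m along the optical axis (not along the pixel's ray), 0 where there is no reading), "vfov" (degrees; the focal length in pixels is half the picture's height over the tangent of half this angle, whatever the lens; pixels are square), "cx", "cy" (the principal point, pixels), "extrinsics" (4x4, takes a point from world to camera coordinates); the wrist camera has in their place "hand_eye" (4x4, takes a point from camera to tool coordinates, whose origin is the TCP and whose axes are the flange's). Camera axes: x right, y up, looking along -z (the intrinsics and any distortion apply to the point x, -y, -z); pixel columns grow to the right and rows downward; lengths in m; the calibration is good to about 2 mm. A picture is of the moment at which its call begins: read the wrist's pose just before it.
- bot.close_job(): hands the job in; it is judged then, once.
Trained networks look in a picture, given as the dict that the camera call returned (one of the last four; its "shot" number tells which), for a name from the list of things; names that differ only in an ending like _2 or _b are one class to them, and where a whole thing is asked for, a point or a joint stands for the part that bears it (a point fixed in the world has none). Each returns a list of dicts, best first, with "confidence" (0 to 1); they miss things now and then, are a little off and sometimes report something else, mostly with a low value. They report only what shows in the picture. A call takes as long as a camera call.
- bot.regions_of(picture, name): "mask" (480x640 bool, what is visible of it) and "uv" ([column, row] in pixels, amid what is visible of it).
The state is a dict: "time_s": time; "joint_positions": joint angles; "dq": joint speeds; "effort": joint torques, N m; "ee_pos": TCP position; "eef_rot": TCP orientation; "force": force on the tool from outside, world axes, zero at the start; "moment": the same for the moment, N m; "grip_width": opening from 0.0 (shut) to 1.0 (fully open); "gripper_force": force on a finger pad.
Only numpy, scipy, OpenCV 4.12 (cv2) and the standard library are available. Lean on these libraries where they do the work, as an engineer would, in place of code of your own. Each camera call takes 0.05 s, during which the arm holds its last target. There are 200 camera calls.

## Working session

There is one attempt and no reset: what is moved stays moved. The work goes in short steps, Python scripts to look and compute and a tool call to move; the robot and the scene stay as the last step left them, time stands still between calls to the robot, and variables do not carry over. Pictures are saved under pics/ and viewed, at most 10 in all, crops included, and the job is handed in when it is done.

Besides the shell and the picture viewer there is one more tool, called after "Emit:" by a JSON object that holds its "op" and its "data". move_arm: Moves the arm, as the interface text tells. Its arguments: {"type":"object","properties":{"rows":{"type":"array","items":{"type":"array"}},"grip_force":{"type":"number"}},"required":["rows"]}

```bash
mkdir -p pics
cat > h.py <<'E'
import numpy as np, cv2
from station import bot
def pts(s,mask=None):
    f=240/np.tan(np.radians(s["vfov"]/2)); v,u=np.mgrid[:480,:640]; z=s["range_z"]
    c=np.stack([(u-s["cx"])*z/f,-(v-s["cy"])*z/f,-z,np.ones_like(z)],-1)
    w=c@np.linalg.inv(s["extrinsics"]).T
    return w[...,:3], z>0
def save(s,n): cv2.imwrite(f"pics/{n}.png",s["img"][...,::-1])
E
python3 - <<'E'
from h import *
print(bot.state())
s=bot.snapshot("top");save(s,"top0");P,ok=pts(s)
print({k:v for k,v in s.items() if k not in("img","range_z")})
for n in ["stand","carousel","tab","pot_red_mid","pot_yellow_mid","pot_blue_mid","pot_green_mid","tape","pastels","bottle","cup","brushes"]:
    for r in bot.regions_of(s,n)[:2]:
        m=r["mask"]&ok; p=P[m]
        print(n,round(r["confidence"],2),np.round(r["uv"]),m.sum(),np.round(np.median(p,0),3),np.round(np.percentile(p,[2,98],0),3).tolist())
save(bot.snapshot("scene"),"scene0")
E
```

```text
{'time_s': 0.0, 'joint_positions': array([-1.21364680e+00,  1.24515673e-01,  1.65165123e+00, -3.39010652e-05,
        1.36747567e+00, -8.26300257e-02]), 'dq': array([ 0.00200635,  0.00042754, -0.00086344, -0.00082619,  0.00120718,
        0.00052424]), 'effort': array([ 2.39613128e-04, -4.17601132e+01, -3.59933817e+01,  7.73957558e-02,
        4.89863812e-02, -1.87495930e-04]), 'ee_pos': array([ 0.27645757, -0.58758309,  0.21339366]), 'eef_rot': array([-1.01304666e-03,  9.75920235e-01,  2.18125295e-01, -1.56685859e-04]), 'force': array([-0.05681425,  0.16475698,  0.3080752 ]), 'moment': array([ 0.01353492,  0.035105  , -0.06083354]), 'gripper_force': 0.0, 'grip_width': 1.0027049478251802}
{'vfov': 44.114888504699984, 'cx': 321.03438492145557, 'cy': 238.80518375258944, 'extrinsics': array([[-2.40899125e-02, -9.99709710e-01, -4.14152388e-04,
        -3.04144609e-02],
       [ 9.86231172e-01, -2.38329155e-02,  1.63646168e-01,
        -5.38665528e-01],
       [-1.63608534e-01,  3.53377187e-03,  9.86519012e-01,
        -1.36333412e+00],
       [ 0.00000000e+00,  0.00000000e+00,  0.0000000
[... 810 characters left out ...]
9, 0.05], [0.626, 0.143, 0.092]]
tape 0.97 [426. 308.] 740 [ 0.361 -0.308  0.022] [[0.322, -0.352, -0.004], [0.4, -0.27, 0.029]]
pastels 0.9 [142. 282.] 3089 [0.441 0.386 0.024] [[0.384, 0.305, 0.01], [0.504, 0.469, 0.03]]
bottle 0.56 [273. 217.] 5296 [0.591 0.073 0.037] [[0.495, -0.028, 0.003], [0.694, 0.178, 0.062]]
bottle 0.53 [145. 218.] 932 [0.602 0.386 0.046] [[0.564, 0.343, -0.0], [0.629, 0.41, 0.087]]
cup 0.68 [144. 216.] 933 [0.603 0.386 0.046] [[0.564, 0.343, 0.0], [0.63, 0.41, 0.087]]
cup 0.41 [438. 174.] 614 [ 0.68  -0.322  0.084] [[0.663, -0.361, -0.001], [0.731, -0.304, 0.132]]
brushes 0.78 [498. 242.] 1565 [ 0.506 -0.442  0.101] [[0.469, -0.486, 0.004], [0.542, -0.412, 0.206]]
```

View pics/top0.png

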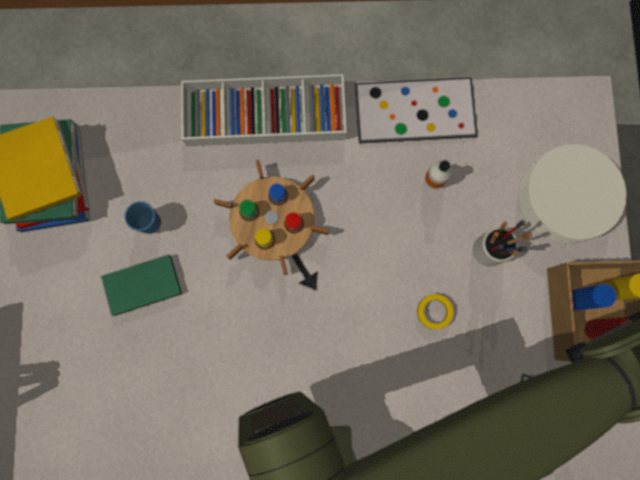

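View pics/scene0.png

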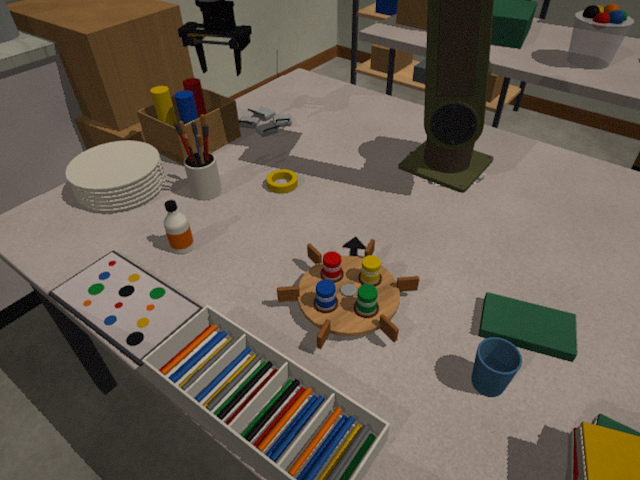

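The top view shows the carousel at about (272,218), red pot at (293,222) and arrow tip at (315,290). The red pot needs a turn of about 35° clockwise, seen from above. Next I measure precisely.

```bash
cat >> h.py <<'E'
def measure(s,names=("red","yellow","green","blue"),verbose=True):
    P,ok=pts(s); hsv=cv2.cvtColor(s["img"],cv2.COLOR_RGB2HSV)
    c=np.array([.593,.073])
    d=ok&(P[...,2]>.030)&(P[...,2]<.043)&(np.hypot(*(P[...,:2]-c).transpose(2,0,1))<.14)
    m=d.astype(np.uint8)
    rr=np.hypot(*(P[...,:2]-c).transpose(2,0,1))
    # disc outline: enclosing via hull of disc-level points within 0.108
    q=(P[d&(rr<.109)][:,:2]*1000).astype(np.float32)
    hull=cv2.convexHull(q)
    (ex,ey),ax,_=cv2.fitEllipse(hull)
    lids={}
    hue={"red":[(0,8),(172,180)],"yellow":[(20,34)],"green":[(45,85)],"blue":[(100,125)]}
    for n,hs in hue.items():
        mm=np.zeros((480,640),bool)
        for a,b in hs: mm|=(hsv[...,0]>=a)&(hsv[...,0]<=b)
        mm&=(hsv[...,1]>120)&ok&(P[...,2]>.080)&(rr<.1)
        if mm.sum()>20:
            q=P[mm][:,:2]; lids[n]=(np.percentile(q,3,0)+np.percentile(q,97,0))/2
    dark=ok&(hsv[...,2]<60)&(P[...,2]<.014)&(rr>.1)&(rr<.215)
    a=P[dark][:,:2]
    t=ok&(P[...,2]>.05)&(P[...,2]<.068)&(rr>.105)&(rr<.15)
    return np.array([ex,ey])/1000,np.array(ax),lids,a,P[t][:,:2]
E
python3 - <<'E'
from h import *
s=bot.snapshot("top")
e,ax,l,a,t=measure(s)
print("ell",e,ax); 
for n,p in l.items(): print(n,p.round(4))
c=np.mean(list(l.values()),0) if len(l)==4 else e
print("c",c)
for cc in (e,c):
    print({n:round(float(np.degrees(np.arctan2(*(p-cc)[::-1]))),1) for n,p in l.items()})
    ang=np.degrees(np.arctan2(a[:,1]-cc[1],a[:,0]-cc[0]));r=np.hypot(*(a-cc).T)
    print("arrow",len(a),np.median(ang),r.max(),[(lo,round(float(np.mean(ang[(r>lo)&(r<lo+.02)])),1),int(((r>lo)&(r<lo+.02)).sum())) for lo in (.1,.12,.14,.16,.18)])
    ta=np.degrees(np.arctan2(t[:,1]-cc[1],t[:,0]-cc[0])); 
    m=(np.angle(np.mean(np.exp(6j*np.radians(ta))))/6); print("tabs mod60",np.degrees(m),len(t))
    print(np.histogram(ta%360,36,(0,360))[0])
E
```

```text
ell [0.5949129  0.07349456] [205.06985474 208.0836792 ]
red [0.5777 0.0206]
yellow [0.5421 0.0906]
green [0.6097 0.1271]
blue [0.6467 0.0568]
c [0.59402515 0.0737608 ]
{'red': -108.1, 'yellow': 162.1, 'green': 74.6, 'blue': -17.9}
arrow 275 -150.27159376560783 0.19737272813546597 [(0.1, -150.4, 44), (0.12, -150.6, 44), (0.14, -150.3, 40), (0.16, -150.1, 101), (0.18, -150.1, 46)]
tabs mod60 13.057678142102175 378
[ 0 59  0  0  0  0  0 67  0  0  0  0  0 68  0  0  0  0  0 58  0  0  0  0
  0 63  0  0  0  0  0 63  0  0  0  0]
{'red': -107.1, 'yellow': 162.1, 'green': 73.7, 'blue': -17.9}
arrow 275 -150.0155185098995 0.1967417850851409 [(0.1, -150.0, 45), (0.12, -150.4, 44), (0.14, -150.1, 39), (0.16, -149.9, 103), (0.18, -149.8, 44)]
tabs mod60 13.04835847748849 378
[ 0 59  0  0  0  0  1 66  0  0  0  0  0 68  0  0  0  0  0 58  0  0  0  0
  0 63  0  0  0  0  0 63  0  0  0  0]
```

```bash
cat >> h.py <<'E'
from scipy.spatial.transform import Rotation as Ro
C=np.array([.5945,.0736])
def plan(wps,pose=None):
    """wps: (x,y,z,world yaw of tool x deg) -> rows from current pose"""
    st=bot.state(); q=st["eef_rot"]; R=Ro.from_quat([q[1],q[2],q[3],q[0]]).as_matrix()
    p=st["ee_pos"]; y0=np.degrees(np.arctan2(R[1,0],R[0,0]))
    print("t",st["time_s"],"p",p.round(4),"yaw",y0.round(2),"F",st["force"].round(2),"jaw",round(st["grip_width"],3))
    for w in wps:
        d=R.T@(np.array(w[:3])-p)*1000
        print(d.round(1).tolist(), round((y0-w[3]+180)%360-180,1))
def polar(a,r=.126): return C+r*np.array([np.cos(np.radians(a)),np.sin(np.radians(a))])
E
python3 - <<'E'
from h import *
s=polar(268)
plan([(.40,-.2,.24,0),(*s,.16,-2),(*s,.042,-2)])
E
```

```text
t 0.75 p [ 0.2767 -0.5882  0.2147] yaw 25.2 F [-1.22  0.6   0.68] jaw 1.007
[276.8, -298.7, -25.3] 25.2
[511.7, -351.4, 54.7] 27.2
[511.7, -351.4, 172.7] 27.2
```

Emit:
{"op": "move_arm", "data": {"rows": [[[28, -30, -8], 3, 1], [[55, -60, -15], 6, 1], [[83, -90, -20], 9, 1], [[110, -119, -25], 12, 1], [[138, -149, -25], 15, 1], [[166, -179, -25], 18, 1], [[194, -209, -25], 21, 1], [[221, -239, -25], 24, 1]]}}

```text
time_s: 1.42
ee_pos: [0.3752, -0.276, 0.24]
eef_rot: [0.0, 1.0, 0.009, 0.0]
force: [0.8, 0.6, 0.6]
grip_width: 0.499
gripper_force: 0.0
```

Run:
```python
from h import *
s=polar(268)
plan([(.40,-.2,.24,-2),(*s,.16,-2),(*s,.042,-2)])
```

```text
t 1.4167 p [ 0.3752 -0.276   0.24  ] yaw 1.02 F [0.75 0.55 0.61] jaw 0.499
[26.2, -75.5, -0.1] 3.0
[218.8, -219.8, 80.0] 3.0
[218.7, -219.9, 198.0] 3.0
```

Emit:
{"op": "move_arm", "data": {"rows": [[[25, -27, 5], 1, 1], [[53, -54, 15], 2, 1], [[80, -81, 30], 3, 1], [[108, -109, 45], 3, 1], [[136, -137, 55], 3, 1], [[164, -165, 65], 3, 1], [[192, -193, 75], 3, 1], [[219, -220, 80], 3, 1]]}}

```text
time_s: 2.08
ee_pos: [0.5898, -0.0512, 0.1582]
eef_rot: [-0.0, 1.0, -0.015, -0.001]
force: [0.6, -1.3, 0.6]
grip_width: 0.008
gripper_force: 0.0
```

Run:
```python
from h import *
s=polar(268)
plan([(*s,.10,-2),(*s,.042,-2)])
b=bot.snapshot("wrist"); save(b,"w1")
e,ax,l,a,t=measure(bot.snapshot("top"))
print(l)
```

```text
t 2.0833 p [ 0.5898 -0.0512  0.1582] yaw -1.77 F [ 0.58 -1.25  0.55] jaw 0.008
[0.4, 1.1, 58.2] 0.2
[0.5, 1.1, 116.2] 0.2
{'yellow': array([0.54305229, 0.09055073]), 'green': array([0.6093274 , 0.12677647]), 'blue': array([0.64610885, 0.06509696])}
```

View pics/w1.png

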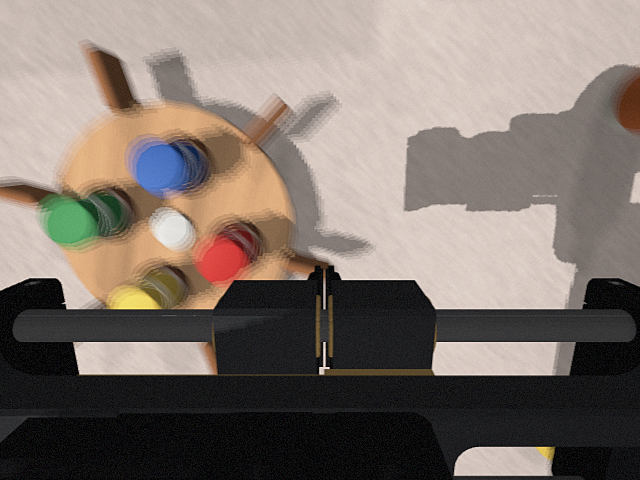

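The wrist view shows the red pot at (228,255) left of the fingertips, and the tab to be pushed at about (300,262). The gap beside the tab is free, so I lower into it.

Emit:
{"op": "move_arm", "data": {"rows": [[[0, 5, 20], 0, 1], [[0, 5, 45], 0, 1], [[0, 5, 70], 0, 1], [[0, 5, 90], 0, 1], [[0, 5, 105], 0, 1], [[0, 5, 111], 0, 1], [[0, 5, 111], 0, 1]]}}

```text
time_s: 2.77
ee_pos: [0.5876, -0.0585, 0.047]
eef_rot: [-0.0, 1.0, -0.016, -0.002]
force: [0.3, -0.0, 0.1]
grip_width: 0.001
gripper_force: 0.0
```

Run:
```python
from h import *
plan([(*polar(a,.129),.048,a-270) for a in range(266,249,-2)])
b=bot.snapshot("scene"); 
cv2.imwrite("pics/s2.png",cv2.resize(b["img"][200:380,230:470,::-1],None,fx=3,fy=3))
```

```text
t 2.7667 p [ 0.5876 -0.0585  0.047 ] yaw -1.83 F [ 0.32 -0.05  0.13] jaw 0.001
[-2.2, -3.4, -1.0] 2.2
[-6.7, -3.6, -1.0] 4.2
[-11.2, -4.0, -0.9] 6.2
[-15.6, -4.6, -0.9] 8.2
[-20.1, -5.3, -0.9] 10.2
[-24.5, -6.2, -0.9] 12.2
[-28.9, -7.2, -0.9] 14.2
[-33.2, -8.4, -0.9] 16.2
[-37.5, -9.7, -0.8] 18.2
```

View pics/s2.png

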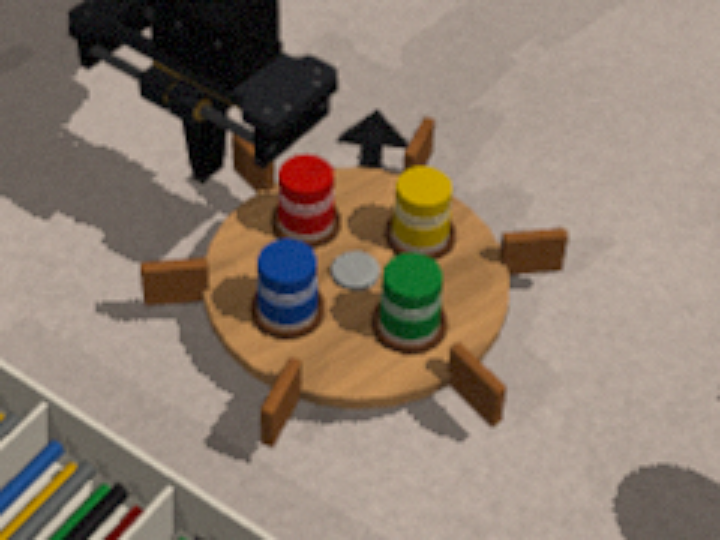

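The crop shows the closed fingertips at (205,165), just beside the tab at (252,165) and clear of the pots. I now push slowly along the arc.

Emit:
{"op": "move_arm", "data": {"rows": [[[-3, -2, 0], 2, 1], [[-7, -3, 0], 4, 1], [[-11, -4, 0], 6, 1], [[-16, -5, 0], 8, 1], [[-20, -5, 0], 10, 1], [[-24, -6, 0], 12, 1], [[-29, -7, 0], 14, 1], [[-33, -8, 0], 16, 1]]}}

```text
time_s: 3.48
ee_pos: [0.558, -0.0498, 0.0512]
eef_rot: [0.0, 0.988, -0.156, 0.002]
force: [1.5, -0.6, 0.0]
grip_width: 0.003
gripper_force: 0.5
```

```bash
cat > m.py <<'E'
from h import *
import sys
def tabs():
    e,ax,l,a,t=measure(bot.snapshot("top"))
    ta=np.arctan2(t[:,1]-C[1],t[:,0]-C[0]); print("tabs hist",[int(k*10) for k in np.nonzero(np.histogram(np.degrees(ta)%360,36,(0,360))[0]>10)[0]])
    print("tabs mod60",np.degrees(np.angle(np.mean(np.exp(6j*ta))))/6%60, {n:round(float(np.degrees(np.arctan2(*(p-C)[::-1]))),1) for n,p in l.items()})
tabs()
p=bot.state()["ee_pos"][:2]-C; a0=np.degrees(np.arctan2(p[1],p[0]))%360; print("finger ang",a0,np.hypot(*p))
plan([(*polar(a0-d,.128),.047,a0-d-270) for d in range(2,18,2)])
E
python3 m.py
```

```text
tabs hist [0, 60, 120, 180]
tabs mod60 6.514980113345644 {'yellow': 155.6, 'green': 67.9, 'blue': -24.2}
finger ang 253.14875457593928 0.12867012546773723
t 3.5333 p [ 0.5572 -0.0495  0.0509] yaw -17.96 F [ 0.8   0.08 -0.65] jaw 0.005
[-4.5, -0.7, 3.9] 0.9
[-9.0, -0.8, 3.9] 2.9
[-13.4, -1.1, 3.9] 4.9
[-17.9, -1.6, 3.9] 6.9
[-22.3, -2.2, 3.9] 8.9
[-26.7, -2.9, 3.9] 10.9
[-31.1, -3.9, 3.8] 12.9
[-35.4, -4.9, 3.8] 14.9
```

Emit:
{"op": "move_arm", "data": {"rows": [[[-4, -1, 2], 1, 1], [[-9, -1, 3], 3, 1], [[-13, -1, 3], 5, 1], [[-18, -2, 3], 7, 1], [[-22, -2, 3], 9, 1], [[-27, -3, 3], 11, 1], [[-31, -4, 3], 13, 1], [[-35, -5, 3], 15, 1]]}}

```text
time_s: 4.2
ee_pos: [0.5254, -0.0341, 0.0469]
eef_rot: [0.0, 0.959, -0.283, 0.001]
force: [1.4, -0.8, 0.6]
grip_width: 0.003
gripper_force: 0.6
```

```bash
python3 m.py
```

```text
tabs hist [40, 50, 100, 110, 160, 170, 280, 290, 340, 350]
tabs mod60 50.14525907741586 {'yellow': 139.3, 'green': 50.9, 'blue': -39.9}
finger ang 236.92576467669636 0.12795054804468156
t 4.25 p [ 0.5247 -0.0336  0.0467] yaw -32.94 F [ 0.9  -0.36 -0.29] jaw 0.003
[-4.5, -0.0, -0.4] 2.1
[-8.9, -0.3, -0.4] 4.1
[-13.4, -0.7, -0.4] 6.1
[-17.8, -1.2, -0.4] 8.1
[-22.2, -1.9, -0.4] 10.1
[-26.6, -2.8, -0.4] 12.1
[-31.0, -3.8, -0.4] 14.1
[-35.3, -5.0, -0.4] 16.1
```

Emit:
{"op": "move_arm", "data": {"rows": [[[-4, 0, 0], 2, 1], [[-9, 0, 0], 4, 1], [[-13, -1, 0], 6, 1], [[-18, -1, 0], 8, 1], [[-22, -2, 0], 10, 1], [[-27, -3, 0], 12, 1], [[-31, -4, 0], 14, 1], [[-35, -5, 0], 16, 1]]}}

```text
time_s: 4.92
ee_pos: [0.4984, -0.0109, 0.0465]
eef_rot: [0.0, 0.911, -0.413, 0.001]
force: [0.2, -1.2, 0.4]
grip_width: 0.002
gripper_force: 0.6
```

```bash
python3 m.py
```

```text
tabs hist [30, 90, 150, 270, 330]
tabs mod60 34.15861922528511 {'yellow': 123.6, 'green': 35.0, 'blue': -56.9}
finger ang 220.97763165486427 0.12795020428431866
t 4.9667 p [ 0.4979 -0.0103  0.0464] yaw -48.9 F [ 0.41 -0.16 -0.64] jaw 0.003
[-4.5, -0.0, -0.6] 2.1
[-8.9, -0.3, -0.6] 4.1
[-13.4, -0.7, -0.6] 6.1
[-17.8, -1.2, -0.6] 8.1
[-22.2, -1.9, -0.7] 10.1
[-26.6, -2.8, -0.7] 12.1
[-31.0, -3.8, -0.7] 14.1
[-35.3, -5.0, -0.7] 16.1
```

Emit:
{"op": "move_arm", "data": {"rows": [[[-3, 0, 0], 1, 1], [[-6, 0, 0], 3, 1], [[-8, 0, 0], 4, 1], [[-9, 0, 0], 4, 1], [[-9, 0, 0], 4, 1], [[-3, 0, 0], 4, 1], [[6, 0, 0], 4, 1], [[12, 0, 0], 4, 1]]}}

```text
time_s: 5.63
ee_pos: [0.5065, -0.0204, 0.0457]
eef_rot: [0.0, 0.896, -0.445, 0.0]
force: [-0.3, -0.8, -0.1]
grip_width: 0.006
gripper_force: 0.0
```

Emit:
{"op": "move_arm", "data": {"rows": [[[0, 2, -15], 0, 1], [[0, 4, -40], 0, 1], [[0, 6, -75], 0, 1], [[0, 25, -100], 0, 1], [[0, 60, -110], 0, 1], [[0, 100, -110], 0, 1], [[0, 140, -110], 0, 1], [[0, 170, -110], 0, 1]]}}

```text
time_s: 6.3
ee_pos: [0.3688, -0.1238, 0.156]
eef_rot: [0.0, 0.896, -0.445, 0.0]
force: [0.2, -0.1, -0.5]
grip_width: 0.005
gripper_force: 0.0
```

```bash
python3 m.py
python3 - <<'E'
from h import *
s=bot.snapshot("top")
e,ax,l,a,t=measure(s)
cv2.imwrite("pics/t3.png",cv2.resize(s["img"][120:320,170:410,::-1],None,fx=3,fy=3))
print(e,l)
E
```

```text
tabs hist [20, 30, 80, 90, 140, 150, 200, 210, 260, 270, 320, 330]
tabs mod60 29.924361126852954 {'red': -150.9, 'yellow': 119.7, 'green': 31.3, 'blue': -61.2}
finger ang 221.12562931001938 0.3030953506952486
t 6.35 p [ 0.3662 -0.1257  0.1554] yaw -52.98 F [ 1.4   0.41 -0.4 ] jaw 0.004
[-17.0, -174.8, 107.8] -2.1
[-21.5, -174.7, 107.8] -0.1
[-25.9, -174.8, 107.8] 1.9
[-30.4, -175.0, 107.8] 3.9
[-34.9, -175.4, 107.8] 5.9
[-39.3, -175.9, 107.8] 7.9
[-43.7, -176.6, 107.8] 9.9
[-48.1, -177.5, 107.8] 11.9
[0.59503308 0.07342266] {'red': array([0.54537398, 0.04529929]), 'yellow': array([0.5673757 , 0.12112483]), 'green': array([0.64134078, 0.10162474]), 'blue': array([0.62074624, 0.02558204])}
```

View pics/t3.png

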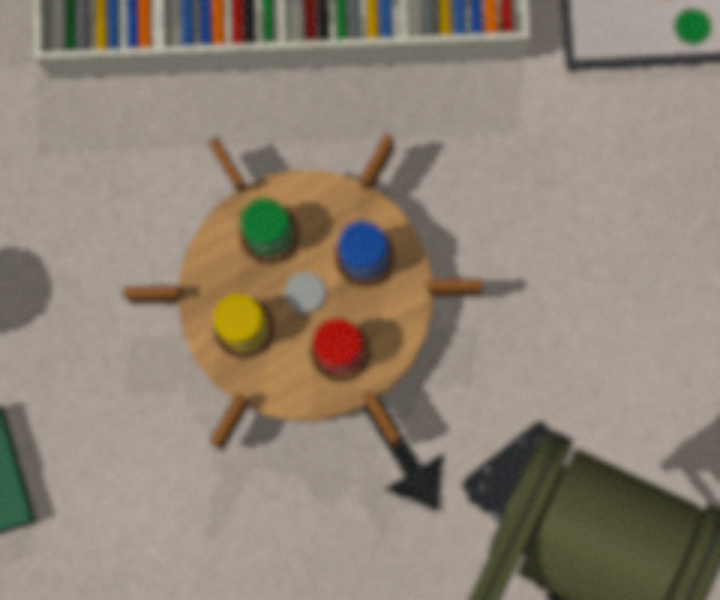

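The crop shows the red pot at (338,350) and its tab at (382,420) in line with the arrow, whose tip is at (437,508). They agree to within about 1°. All pots are upright and the robot is clear, so I hand in.

```bash
python3 -c "
from station import bot
print(bot.close_job())"
```

```text
the job is handed in; nothing more can be done
None
```

I turned the carousel about 43° clockwise, so the red pot now lines up with the arrow to within about 1°; all four pots are upright, the arm is clear, and the job is handed in (no verdict came back).

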